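Switch off the bench tester and pop its fuse hatch

ROBOT

A 7-joint arm with a two-finger parallel gripper is mounted at the origin on a cart in front of the work surface, level with it; the furniture and walls round the work are solid. World frame = base frame: x ahead of the robot, y to its left, z up, the work surface at z = 0. Lengths are in m, angles in rad, forces in N, time in s.
With the tool pointing down it reaches from about 0.425 to 0.95 m from the base axis. Payload 4.7 kg.
Tool frame: the origin (TCP) lies on the centre line of the jaws, within the pads' length; the fingertips stand robot.nose_length ahead of it and the grasp point (between the pads) lies 8 mm behind it (robot.nose_length is the distance from the TCP to the fingertips, in m); z points along the fingers, x is the direction in which the jaws open and shut, and the axes are right-handed (so a half turn about z gives the same grasp; the last joint's range is limited). The gripper opens to 85 mm and grips with 20 to 120 N. Pads are 22 mm wide; open, the fingers measure 114 mm over their backs; the gripper's body (76 mm by 85 mm) begins 54 mm behind the grasp point. The pads swing forward as they close: fully open they stand 13 mm farther back than shut.
Start: joints at [1.286, 0.469, -0.049, 1.532, 0.024, 1.141, -0.082], TCP at [0.171, -0.653, 0.242] pointing down, gripper open.
Joint ranges: [-2.59, 2.59], [-0.33, 1.99], [-1.39, 1.29], [0.1, 2.45], [-1.04, 4.18], [0.21, 1.99], [-2.66, 2.66]. Speed limits (rad/s): [2.57, 2.57, 3.14, 3.14, 3.14, 3.14, 3.14].

INTERFACE

Orientations are given as [roll, pitch, yaw] about the fixed x, y, z axes, in that order (R = Rz(yaw) Ry(pitch) Rx(roll)).
In Python, from plant import robot gives the robot as it stands. Calls block until the motion is done:
- robot.goto(position, orientation): joint-space move of the TCP to a pose.
- robot.move_straight(position, vel=0.15, attitude=None, contact_N=None): straight line of the TCP; attitude=None keeps the orientation; vel is the mean speed in m/s. With contact_N (N) it stops when the force on the tool has changed by that much, and returns True; else False.
- robot.move_joints(angles): joint-space move.
- robot.grip(opening, strength=None): opening from 0.0 (shut) to 1.0 (fully open); strength is the grip in N (None keeps the last); returns when the fingers have stopped.
- robot.sleep(seconds).
- robot.inverse_kinematics(position, orientation): joint angles nearest the present ones, or None.
- robot.sense(): the state.
- robot.grab_frame(name): name is "scene" or "top"; returns a dict with "image" (400x640x3 uint8, red, green, blue), "range_z" (400x640 float32, m along the optical axis (not along the pixel's ray), 0 where there is no reading), "fx", "fy", "cx", "cy" (pixels), "R" (3x3) and "t" (3): a world point X has camera coordinates R X + t. Camera axes: x right, y down, z forward; pixel columns grow to the right and rows downward; lengths in m; the calibration is good to about 2 mm. A picture is of the moment at which its call begins.
A pose or a line that the arm cannot do raises robot.IKError and nothing moves.
- robot.close_job(): hands the job in, once; it reports no verdict.
The state is a dict: "t": time; "joint_pos": joint angles; "joint_velocities": joint speeds; "effort": joint torques, N m; "tcp_pos": TCP position; "tcp_rot": TCP orientation; "wrist_force": force on the tool from outside, world axes, zero at the start; "torque": the same for the moment, N m; "opening": opening from 0.0 (shut) to 1.0 (fully open).
Only numpy, scipy, OpenCV 4.12 (cv2) and the standard library are available. Lean on these libraries where they do the work, as an engineer would, in place of code of your own. Each camera call takes 0.05 s, during which the arm holds its last target. There are 200 camera calls.

TASK

The fuse of the bench tester with the small, nearly square hatch is to be changed: first switch that tester off by pressing the raised front half of its rocker fully down, then press the front edge of its hatch down to the stop and let go, so that the push-push latch releases and the hatch springs up by itself and stays open. Use only fingertips: lift nothing, do not shove the testers about, and leave the other tester (wide hatch) and everything lying around as they are.

Things in the scene. Friction and masses are not known exactly. Their poses are not given: they have to be found in the camera images.
- fuse_tester: Grey bench tester to work on: loose box, about 3 kg, 110 mm deep (x, front panel with pale meter window to back), 150 wide (y, to the left), case top 60 mm above its origin (centre of underside). On top, at left, the SMALL nearly square hatch (60 deep, 56 wide, centre y = +30 mm); at right a black rocker (y = -53 mm). Table is z = 0.
- fuse_hatch (a joint): Small fuse hatch, hinged at its back edge, with a push-push latch: 0 = latched shut, lid level; negative = pressed in (stop -0.13); positive = open (rad), to its stop 0.95, leaning up and back. Pressed in past -0.1 and let go, it springs open by itself; pressed less, it stays latched. An open hatch pushed right down latches shut again.
- fuse_hatch_press (a point): Press point on top of the fuse hatch, 12 mm in from the middle of its free front edge, 48 mm from the hinge, 74 mm above the table while latched. The lid stands 14 mm proud of the case top. It yields about 6 mm downward with 2 to 4 N; the latch trips after about 4.5 mm; the stop is hard. The point moves with the hatch.
- fuse_rocker (a joint): Rocker switch of that tester, a black paddle 46 mm long (front to back), 24 mm wide, pivot at mid-length: 0 = on (front half up, starts within 0.03), 0.34 = off (front half fully down), rad. It stays where it is left; it tips with about 2.5 N on the front half, to a hard stop.
- fuse_rocker_press (a point): Press point on the top face of that rocker's front half, 17 mm in front of its pivot, about 75 mm above the table while on; it goes about 6 mm down to the stop. The point moves with the rocker.
- cell_tester: The other grey bench tester, same case, axes and origin, told apart by its WIDE hatch (60 mm deep, 96 mm wide, centre y = +16 mm). Leave it alone. Either tester may stand on the left or on the right.
- cell_hatch (a joint): Wide hatch of the other tester, same latch and values; 0 = shut. To stay shut.
- cell_rocker (a joint): Rocker of the other tester, same values; 0 = on. To stay on.
- feeler: Steel feeler gauge set lying flat, 22 x 99 x 10 mm; origin at the centre of its underside. Bystander, loose: leave where it is.
- small_box: Small dark closed cardboard box, 66 x 80 x 30 mm; origin at the centre of its underside. Bystander, loose: leave where it is.
- meter: Hand-held multimeter with a round dial lying flat, 116 x 66 x 30 mm; origin at the centre of its underside. Bystander, loose: leave where it is.
- flask_tin: Old square metal oil tin with a screw cap and handle standing upright, 49 x 75 x 114 mm; origin at the centre of its underside. Bystander, loose: leave where it is.
- spray_can: Black spray can with pale cap standing upright, 51 mm across, 200 mm high; origin at the centre of its underside. Bystander, loose: leave where it is.

How it is judged:
By the outcome, as a careful person would: the job done as asked, in the order asked, and still so for the second after the job is handed in, with the robot touching nothing.
It also fails if it takes over 43 s, if anything falls off the work surface, if the arm or the gripper's body presses on something with over 40 N, if the wrist force passes 120 N, or if a joint passes its speed limit or range.

## Working session

There is one attempt and no reset: what is moved stays moved. The work goes in short steps, each a Python script; the robot and the scene stay as the last script left them, time stands still between calls to the robot, and variables do not carry over. Pictures are saved under pics/ and viewed, about 8 in all and at most 12, crops included, and the job is handed in when it is done.

```bash
mkdir -p pics
python3 - <<'E'
from plant import robot
import cv2,numpy as np
for n in("top","scene"):
    f=robot.grab_frame(n); cv2.imwrite(f"pics/{n}0.png",f["image"][:,:,::-1]); np.savez(f"pics/{n}0.npz",**f)
    print(n,f["fx"],f["cx"],f["cy"],f["R"].round(3).tolist(),(-f["R"].T@f["t"]).round(3))
s=robot.sense();print(s["t"],s["tcp_pos"],s["tcp_rot"],s["opening"],robot.nose_length)
E
```

```text
top 514.926790740628 314.8535228772818 198.09042217154305 [[0.0, -1.0, 0.0], [-0.996, -0.0, -0.09], [0.09, -0.0, -0.996]] [ 0.328 -0.322  1.123]
scene 386.06504965128204 321.49396517676337 193.55897406255514 [[0.823, -0.567, 0.022], [-0.366, -0.561, -0.742], [0.433, 0.603, -0.67]] [-0.025 -0.917  0.756]
0.1 [ 0.17066971 -0.65254823  0.24135654] [ 3.14154199e+00  1.72716379e-03 -1.31496994e+00] 1.0034008011189746 0.011
```

View pics/top0.png

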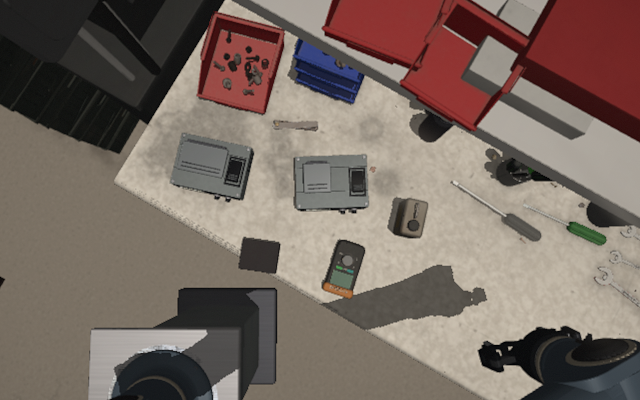

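View pics/scene0.png

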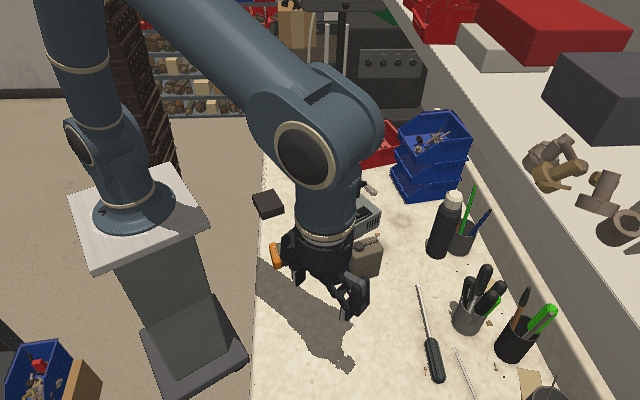

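Top view: the fuse tester (small hatch) is at about (332,182), with its hatch at (317,178) and its rocker at (357,180). The cell tester is at (212,168). The tin is at (410,218) and the meter at (345,268). The scene view is mostly blocked by the arm. Next I'll zoom in and measure.

```bash
cat > h.py <<'E'
import numpy as np,cv2
def pts(f):
    z=f["range_z"]; v,u=np.mgrid[:z.shape[0],:z.shape[1]]
    c=np.stack([(u-f["cx"])/f["fx"]*z,(v-f["cy"])/f["fy"]*z,z],-1)
    return (c-f["t"])@f["R"]   # R^T (c-t)
def ray(f,u,v,h):
    d=f["R"].T@np.array([(u-f["cx"])/f["fx"],(v-f["cy"])/f["fy"],1]); o=-f["R"].T@f["t"]
    return o+d*(h-o[2])/d[2]
E
python3 - <<'E'
from h import *
f=dict(np.load("pics/top0.npz")); P=pts(f); im=f["image"]
cv2.imwrite("pics/c0.png",cv2.resize(im[145:220,285:380,::-1],None,fx=8,fy=8,interpolation=cv2.INTER_CUBIC))
def rect(m,h,name):
    cs,_=cv2.findContours(m.astype(np.uint8),0,1); c=max(cs,key=cv2.contourArea)
    w=np.array([ray(f,u,v,h)[:2] for u,v in c[:,0]],np.float32)
    r=cv2.minAreaRect(w); print(name,len(c),np.round(r[0],4),np.round(r[1],4),round(r[2],2))
roi=np.zeros(im.shape[:2],bool); roi[145:220,285:380]=1
Z=P[...,2]
rect(roi&(Z>.05)&(Z<.09),.06,"case")
rect(roi&(Z>.067)&(Z<.09)&(np.arange(640)<340)[None],.074,"hatch")
dark=(im.max(2)<50)&roi&(np.arange(640)>345)[None]&(np.arange(400)<203)[:,None]
rect(dark&(Z>.055),.07,"rocker")
for v in range(164,200,3): print(v,(Z[v,296:372:5]*1000).round().astype(int))
for n,(u,v) in dict(hatch=(317,178),rock=(357,187),tin=(410,215),meter=(345,265),box=(260,255),cell=(212,165)).items(): print(n,P[v,u].round(3))
E
```

```text
case 245 [ 0.4576 -0.3556] [0.1133 0.1497] 2.02
hatch 109 [ 0.4681 -0.3254] [0.0641 0.0555] 0.02
rocker 111 [ 0.4624 -0.4118] [0.0477 0.0267] 0.02
164 [59 62 74 74 74 76 70 59 62 64 60 60 64 58 59 -1]
167 [58 58 73 74 74 72 75 61 62 61 63 61 59 55 62 -1]
170 [  59   58   72   73   72   71 1123   61   62   60   60   62   61   65
   59    6]
173 [60 59 74 75 74 74 76 60 61 58 58 68 67 70 63 -2]
176 [59 59 71 73 69 72 78 61 60 59 60 67 68 68 59  1]
179 [57 62 75 74 74 72 75 59 63 57 57 72 72 72 58  1]
182 [60 59 76 74 74 76 70 60 61 61 58 69 70 73 60  2]
185 [62 58 73 78 72 74 72 59 58 59 59 57 79 72 60 -1]
188 [  61 1123   78   72   74   74   77   58   57   59   60   62   76   72
   61    0]
191 [56 62 74 76 75 74 73 60 61 63 57 57 76 79 59 -4]
194 [58 64 59 59 58 58 62 59 59 58 63 62 59 58 61 -3]
197 [59 62 59 60 60 62 57 60 65 64 56 61 61 59 58 -2]
hatch [ 0.465 -0.326  0.072]
rock [ 0.446 -0.408  0.078]
tin [ 0.388 -0.512  0.098]
meter [ 0.286 -0.386  0.029]
box [ 0.307 -0.206  0.029]
cell [ 0.492 -0.11   0.074]
```

View pics/c0.png

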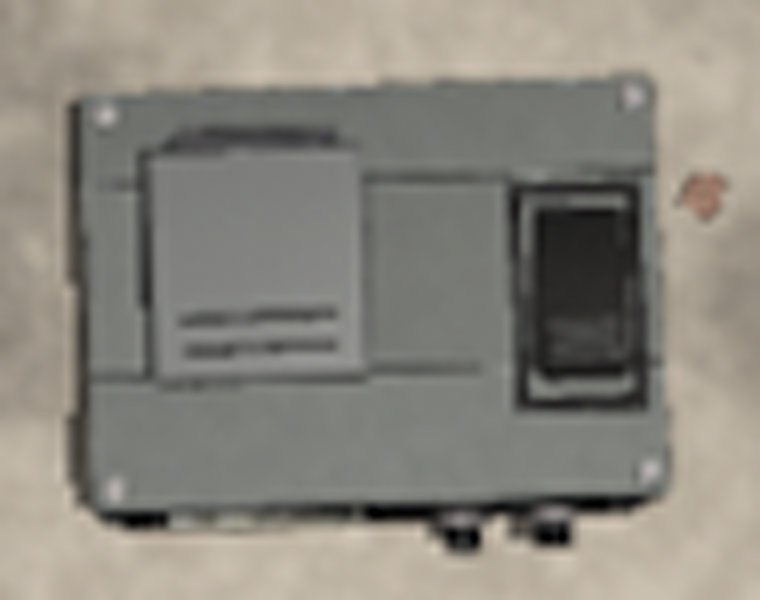

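Crop: the hatch front edge is at about pixel (317,192), the paddle's front top edge at about (357.5,191.9), and the bezel spans rows 168–195.6. Yaw is about +2° and the heights match the given ones (74, 60, 76). I'll compute the press points and hover over the rocker.

Run:
```python
from h import *
from plant import robot
f=dict(np.load("pics/top0.npz"))
q=lambda cu,cv,h:ray(f,285+cu/8-.44,145+cv/8-.44,h).round(4)
print("paddle front",q(582,375,.077),"back",q(582,205,.066),"bezel front/back",q(582,407,.061),q(582,185,.061),"paddle L/R",q(537,300,.072),q(625,300,.072))
print("hatch front",q(262,375,.074),"back",q(250,150,.074),"L/R",q(152,290,.074),q(364,290,.074))
print("case corners",[q(*a,.06) for a in((75,100),(645,78),(665,490),(85,508))])
P=pts(f); z=P[...,2]; m=(z>.13)&(z<.22)&(P[...,0]>.3)&(P[...,1]<-.2)&(P[...,1]>-.75); print("tall",np.median(P[m],0),m.sum())
robot.grip(0.0)
y=-np.pi/2+.035
robot.goto([.435,-.409,.20],[np.pi,0,y])
s=robot.sense();print(s["t"],s["tcp_pos"],s["tcp_rot"],s["opening"],s["wrist_force"])
for n in("top","scene"):
    f=robot.grab_frame(n); np.savez(f"pics/{n}1.npz",**f)
    if n=="top": a=cv2.resize(f["image"][130:230,270:400,::-1],None,fx=4,fy=4,interpolation=cv2.INTER_CUBIC)
    else: b=f["image"][150:350,220:420,::-1]
b=cv2.resize(b,(400,400)); cv2.imwrite("pics/v1.png",np.hstack([a[:,:400],b]))
```

```text
paddle front [ 0.4369 -0.4087  0.077 ] back [ 0.4823 -0.41    0.066 ] bezel front/back [ 0.4302 -0.41    0.061 ] [ 0.4883 -0.4104  0.061 ] paddle L/R [ 0.4568 -0.3977  0.072 ] [ 0.4568 -0.4203  0.072 ]
hatch front [ 0.4372 -0.3271  0.074 ] back [ 0.4954 -0.324   0.074 ] L/R [ 0.4591 -0.2989  0.074 ] [ 0.4591 -0.3532  0.074 ]
case corners [array([ 0.5108, -0.2784,  0.06  ]), array([ 0.5166, -0.4271,  0.06  ]), array([ 0.4088, -0.4314,  0.06  ]), array([ 0.4041, -0.2814,  0.06  ])]
tall [ 0.67294612 -0.34883819  0.14445207] 1464
2.225 [ 0.43401131 -0.41055946  0.20018106] [ 3.14129100e+00 -1.06926548e-03 -1.53807222e+00] 0.00012340587010727853 [-0.39654921  0.1708771  -0.07477706]
```

View pics/v1.png

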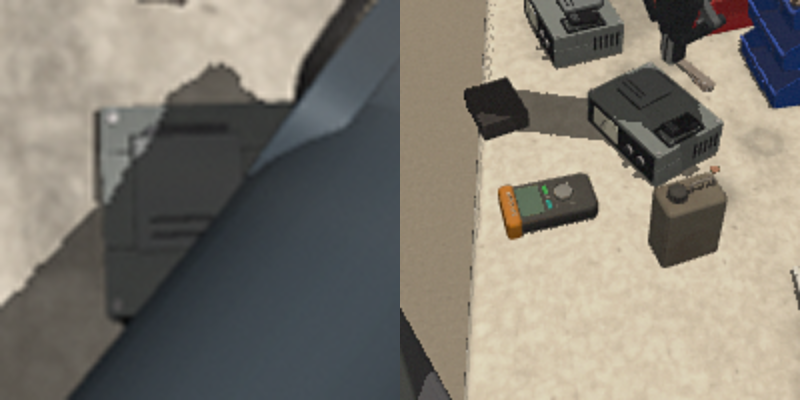

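Left panel: the arm hides the rocker from the top camera. Right panel (scene view): both the fuse rocker, at about (685,130), and the hatch are clearly visible, with the gripper above. The measurements agree: pivot about (0.460,-0.409), paddle 46 x 23 mm. Now I'll press the rocker.

Run:
```python
from h import *
from plant import robot
x,y=.438,-.4085
robot.move_straight([x,y,.098],vel=.1)
robot.sleep(.2); s=robot.sense(); print(s["tcp_pos"],s["wrist_force"])
hit=robot.move_straight([x,y,.076],vel=.012,contact_N=9)
s=robot.sense(); print(hit,s["t"],s["tcp_pos"],s["wrist_force"])
robot.sleep(.2); s=robot.sense(); print(s["tcp_pos"],s["wrist_force"])
robot.move_straight([x,y,.15],vel=.1)
robot.sleep(.1)
f=robot.grab_frame("scene"); s=robot.sense(); print(s["t"],s["wrist_force"])
np.savez("pics/scene2.npz",**f); g=np.load("pics/scene1.npz")["image"]
c=lambda i:cv2.resize(i[170:250,305:385,::-1],(400,400),interpolation=cv2.INTER_CUBIC)
cv2.imwrite("pics/v2.png",np.hstack([c(g),c(f["image"])]))
```

```text
[ 0.43826972 -0.40874971  0.09862906] [ 0.87300192 -0.40834617 -0.23154178]
True 5.0417 [ 0.43695334 -0.40861185  0.08042666] [-1.31667778  1.32436866  4.68466566]
[ 0.43693856 -0.40864477  0.08044643] [-0.97011609  0.56188846  5.24831832]
6.25 [-0.31664149 -0.21858868  0.37942915]
```

View pics/v2.png

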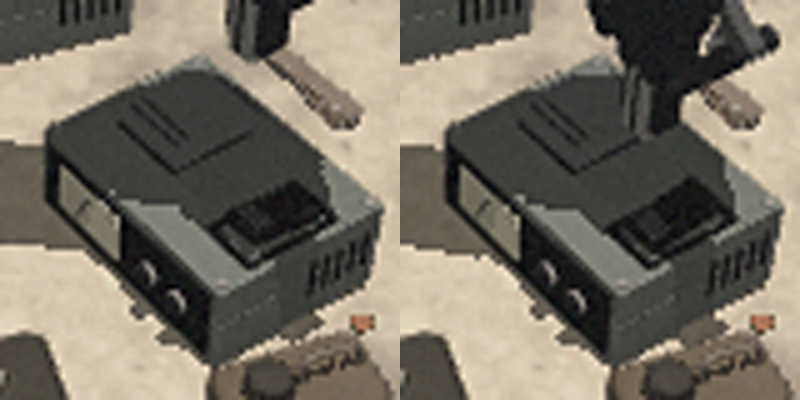

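The right panel shows the paddle's front half is now down and the tester hasn't moved. To confirm it is at the hard stop, I'll press once more, firmer, then move to the hatch.

Run:
```python
from h import *
from plant import robot
x,y=.438,-.4085
robot.move_straight([x,y,.088],vel=.1); robot.sleep(.2)
for N in (4,18):
    hit=robot.move_straight([x,y,.074],vel=.012,contact_N=N)
    s=robot.sense(); print("rocker",hit,s["t"],s["tcp_pos"],s["wrist_force"])
robot.move_straight([x,y,.14],vel=.1)
s=robot.sense(); print(s["t"])
f=robot.grab_frame("scene"); np.savez("pics/scene3.npz",**f)
hx,hy=.4375+.007,-.3265
robot.move_straight([hx,hy,.14],vel=.15)
robot.move_straight([hx,hy,.096],vel=.1); robot.sleep(.2)
hit=robot.move_straight([hx,hy,.074],vel=.012,contact_N=11)
s=robot.sense(); print("hatch",hit,s["t"],s["tcp_pos"],s["wrist_force"])
robot.move_straight([hx-.05,hy,.15],vel=.12)
robot.goto([.36,-.45,.25],[np.pi,0,-np.pi/2]); 
s=robot.sense(); print(s["t"],s["wrist_force"])
f=robot.grab_frame("scene"); np.savez("pics/scene4.npz",**f)
cv2.imwrite("pics/v4.png",cv2.resize(f["image"][120:270,220:420,::-1],(800,600),interpolation=cv2.INTER_CUBIC))
```

```text
rocker True 7.925 [ 0.43801873 -0.4085087   0.08067052] [-0.47206419  0.62374347  5.24061978]
rocker True 8.2417 [ 0.43804439 -0.40850695  0.08056002] [-1.32693123  1.20937844  6.62140909]
9.0
hatch True 11.9 [ 0.44439803 -0.3265937   0.0788807 ] [-0.82226975  1.32892041  7.48204362]
13.4667 [ 0.15071303  1.19667499 -0.56180527]
```

View pics/v4.png

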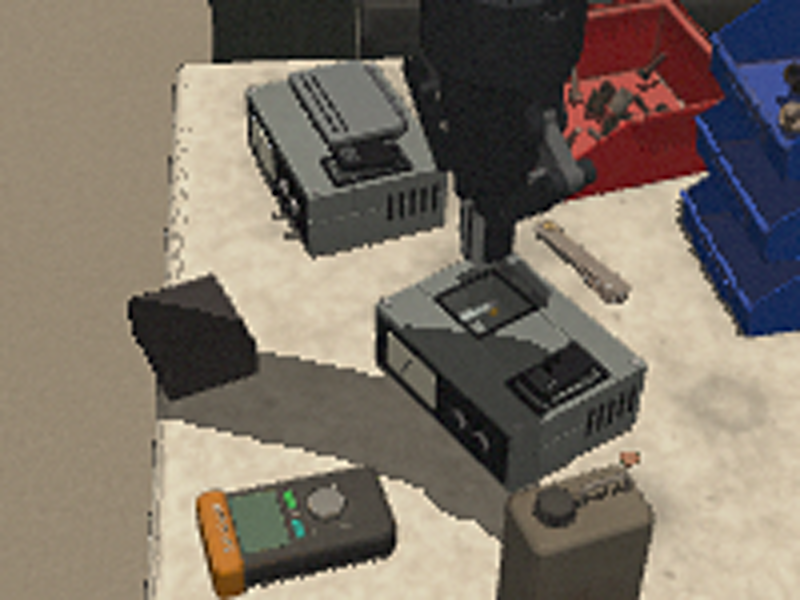

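The hatch is open, with the fuse compartment visible at about (495,305). The rocker's front is down and the cell tester is unchanged. I'll retreat to the start pose and check from the top.

Run:
```python
from h import *
from plant import robot
robot.move_joints([1.286,.469,-.049,1.532,.024,1.141,-.082])
f=robot.grab_frame("top"); np.savez("pics/top5.npz",**f); g=dict(np.load("pics/top0.npz"))
P=pts(f);Q=pts(g);m=(np.abs(P[...,2]-Q[...,2])>.012)&(P[...,2]>-.02)&(P[...,2]<.2)
m=cv2.morphologyEx(m.astype(np.uint8),cv2.MORPH_OPEN,np.ones((3,3)))
_,_,st,_=cv2.connectedComponentsWithStats(m); print("changed",st[1:].tolist())
for v in (171,175,179,183,187,191): print(v,(np.median(Q[v,354:361,2])*1000).round(),(np.median(P[v,354:361,2])*1000).round())
h=P[155:200,300:340].reshape(-1,3); h=h[(h[:,2]>.075)&(h[:,2]<.16)]; print("lid",len(h),np.percentile(h,[3,50,97],axis=0).round(3).tolist(),"slope",np.arctan2(*np.polyfit(h[:,0],h[:,2],1)[:1],1) if 0 else np.polyfit(h[:,2],h[:,0],1))
print(robot.sense()["t"])
c=lambda a:cv2.resize(a["image"][125:285,160:440,::-1],(800,457),interpolation=cv2.INTER_CUBIC)
cv2.imwrite("pics/v5.png",c(f))
```

```text
changed [[303, 166, 28, 26, 611], [568, 328, 12, 9, 72], [478, 342, 34, 31, 419]]
171 68.0 74.0
175 71.0 74.0
179 72.0 72.0
183 73.0 71.0
187 75.0 71.0
191 76.0 69.0
lid 442 [[0.459, -0.351, 0.077], [0.475, -0.326, 0.105], [0.496, -0.299, 0.122]] slope [-0.77369266  0.55541191]
14.6417
```

View pics/v5.png

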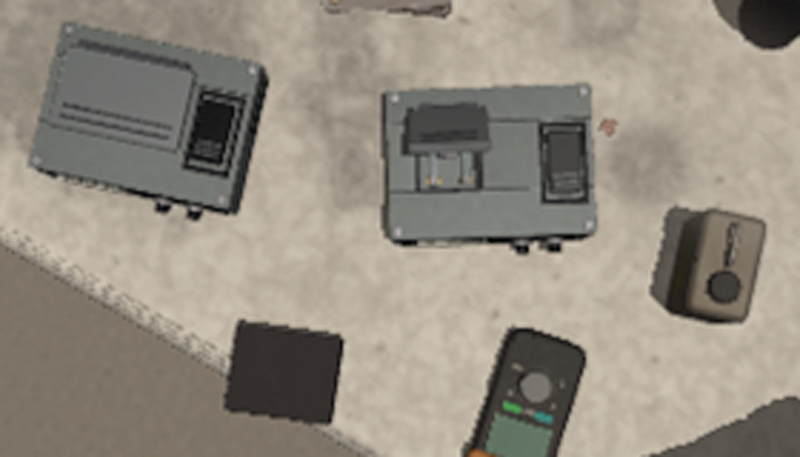

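The top view shows the lid open at about 0.9 rad. The rocker slope is reversed (front 76→69 mm, back 68→74 mm), and apart from the lid only the arm has changed. Handing in.

```bash
python3 -c "
from plant import robot
print(robot.close_job())"
```

```text
the job is handed in; nothing more can be done
None
```

I switched off the tester with the small hatch, then pressed the front of its hatch until the latch released, and the hatch sprang open by itself. I used only the closed fingertips, and handed the job in at about 14.6 s (limit 43 s) with the arm back at its start pose, touching nothing.

- **Rocker:** I pressed the front half down, then pressed again more firmly. The fingertips stopped at the same height both times, so it is at its hard stop. In the depth image its front dropped from 76 to 69 mm and its back rose from 68 to 74 mm.
- **Hatch:** It is open at about 0.91 rad, measured from a noisy depth image, against its stop at 0.95. It was still open after I withdrew.
- **Surroundings:** Comparing the top views before and after, the only height changes over 12 mm were the opened hatch and the arm. The pictures show both testers, the wide hatch and its rocker, and the bystanders in view where they were. I did not check the spray can or feeler gauge individually.
- **Forces:** Readings at the stops were about 5–8 N, far below the limits.

No check failed or disagreed.

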